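# Level the tackle shelf with its spirit level and levelling foot

## Robot

A 6-joint arm with a two-finger parallel gripper is mounted at the origin on the work surface. World frame = base frame: x ahead of the robot, y to its left, z up, the work surface at z = 0. Lengths are in m, angles in rad, forces in N, time in s.
With the tool pointing down it reaches from about 0.375 to 0.9 m from the base axis. Payload 3.1 kg.
Tool frame: the origin (TCP) lies midway between the tips of the shut fingers; the grasp point (between the pads) lies 19 mm behind it; x points along the fingers, z is the direction in which the jaws open and shut, and the axes are right-handed (so a half turn about x gives the same grasp; the last joint's range is limited). The gripper opens to 87 mm and grips with 3 to 60 N. Pads are 19 mm wide; open, the fingers measure 117 mm over their backs; the gripper's body (75 mm by 190 mm) begins 51 mm behind the grasp point.
Start: joints at [1.143, 0.527, 1.433, -0, 1.181, -0.178], TCP at [0.154, 0.606, 0.223] pointing down, gripper open.
Joint ranges: [-3.08, 3.08], [-0.75, 2.2], [0.22, 2.44], [-1.43, 4.57], [0, 2.65], [-2.85, 2.85]. Speed limits (rad/s): [2.79, 2.79, 3.14, 3.14, 3.14, 3.14].

## Interface

Orientations are given as a unit quaternion [x, y, z, w].
In Python, from rig import robot, optics, workorder gives the robot as it stands.
- The arm moves only by the tool arm_command, never from a script. Its argument "plan" is a list of rows, each a list of 7 numbers: the shift along the tool's x, y, z in cm, then the turn, a rotation vector about the tool's x, y, z in rad, then the finger opening in cm, from 0 to 8.7. In form: [[x, y, z, ax, ay, az, gripper], ...]. A call has 1 to 12 rows; each row shifts and turns the pose as measured when the row begins, along the tool's axes as they then stand; what a row does not reach is not made up. A row lasts 1/8 s, in which the tool goes at most 62.5 mm and 10.7 degrees, less where a joint would pass 70% of its speed; a pose out of reach is approached as far as the arm can. A call with a gripper value outside its range is refused whole. The fingers move at their own pace and stop on an object; "grip_force" is the grip in N (left out, the last holds). Time passes only in rows, so rows that do not move let the fingers close. It gives the time, the measured TCP pose, the force and the opening at its end, in the units of the state.
- robot.get_obs(): the state, without advancing time (a new reading comes with each control period).
- optics.camera(name): name is "scene" or "side" or "wrist"; returns (picture, depth): 384x512x3 uint8, blue, green, red; 384x512 float32, m along the optical axis (not along the pixel's ray), 0 where there is no reading.
- optics.camera_info(name): a dict with "mtx" (3x3 intrinsics, pixels), "position" and "rotation" of the camera in the world; the wrist camera has in their place "tool_from_camera" (4x4, takes a point from camera to tool coordinates, whose origin is the TCP and whose axes are the tool frame's). Camera axes: x right, y down, z forward; pixel columns grow to the right and rows downward; lengths in m; the calibration is good to about 2 mm. A picture is of the moment at which its call begins: read the wrist's pose just before it. camera_info takes no time and is no camera call.
- workorder.hand_in(): hands the job in, once; it reports no verdict.
The state is a dict: "time": time; "q": joint angles; "joint_velocities": joint speeds; "joint_torque": joint torques, N m; "position": TCP position; "tool_rot": TCP orientation; "ft_force": force on the tool from outside, world axes, zero at the start; "moment": the same for the moment, N m; "grip_width": finger opening in m.
Only numpy, scipy, OpenCV 4.12 (cv2) and the standard library are available. Lean on these libraries where they do the work, as an engineer would, in place of code of your own. Each camera call takes 0.05 s, during which the arm holds its last target. There are 200 camera calls.

## Task

Slide the spirit level along its rail towards the levelling foot until its pointers line up with the cross mark on the shelf board. Only then turn the levelling foot, so that when the level is pressed down gently and the board sits firmly on the foot's ledge, the bubble stands between the two lines on its vial. Finish while still pressing the level down like that, bubble centred and pointers still at the mark; leave the fly box and the sinker where they are.

Things in the scene. Friction and masses are not known exactly. Their poses are not given: they have to be found in the camera images.
- rack: Fixed dark pine drawer cabinet, 150 (x) x 210 (y) x 62 mm, under a hinged shelf board. Origin on the bench top under the rack's middle. Its y axis runs along the board: hinge at the +y end (158 mm from the origin, 85 mm up), the board's free end and the levelling foot at the -y end. The drawer plays no part.
- board: Dark pine shelf board 140 (x) x 296 (y) x 18 mm, hinged at its +y end. Origin on the hinge line, at its underside; axes as the rack's when level. A spring holds its -y end up, 0.05 rad above level, clear of the foot. Pressing the level's grip (1.5 N at first, about 3 N near level) lowers it until it sits on the foot's ledge; only then does the bubble tell how the foot stands.
- mark (a point): The cross mark: two thin aluminium strips, 40 x 3 mm, let into the board's top on either side of the rail, in line with each other. This point lies between them on the rail's centre line, on the board's top, 195 mm from the hinge line; axes are the board's.
- level: Aluminium spirit level 42 (x) x 130 (y) x 20 mm, captive on a rail, slides only along the board's y axis, 8 N friction. Origin under its middle, on the board's top; two small pointers stick out sideways there. Starts 70 to 110 mm to +y (hinge side) of the mark; the rail runs 30 mm on past the mark (no stop there). Vial on its -y half, wooden grip on its +y half.
- press_pad (a point): Middle of the top of the level's wooden grip: an upright block 22 (x) x 26 (y) mm, standing 42 mm above the level's top. Pinch it across x to slide the level, press on its top. This point is 46 mm to +y and 62 mm above the level's origin and moves with the level; as the board is pressed down it swings 0.54 mm towards the foot per mm down (level at the mark).
- vial_mid (a point): Middle of the vial, midway between its two black lines: 22 mm to -y and 26.5 mm above the level's origin; axes are the level's, y along the vial. The lines' inner faces are 11 mm from it on either side.
- bubble: White bubble, 16 mm long, 10 mm wide, in the top of the green vial; origin at its centre. Runs to the higher end, 0.55 mm per milliradian of slope, settling in 1 s. With the board seated on the ledge each radian of the turn bar moves it 9.6 mm. Off-centre to -y (towards the foot): the foot is too high, as it is at the start.
- ledge: Steel ledge of the levelling foot, reaching under the board's free end to carry it, with a round nose 52 mm long, 287 mm from the hinge line. It moves only up and down: 5 mm lower for each radian the turn bar is turned clockwise. Origin fixed to the ledge, 92 mm below the top of the nose.
- knob (a joint): Angle of the foot's turn bar, rad, growing clockwise seen from above, 0 to 2.8. Clockwise lowers the ledge. Starts at 0.1 to 0.4; the turn needed differs each time, 0.6 to 1.7 rad clockwise. Friction 0.2 N m; stays where left.
- knob_grip (a point): Middle of the wooden turn bar on top of the foot's steel post, on its vertical turning axis, about 152 mm above the bench. The bar is 56 mm long (along the point's x), 14 mm thick, 38 mm tall (19 mm above and below this point). Below it a disc 32 mm wide, 8 mm thick.
- knob_end (a point): Middle of one end face of the turn bar, 28 mm from its axis; turns with the bar.
- fly_box: Closed oak fly box, 85 x 130 x 26 mm, loose on the bench; leave alone. Origin under its middle.
- sinker: Grey lead sinker, a cone 38 mm wide and 44 mm tall, loose on the bench; leave alone. Origin under its middle.
Things that resemble listed ones, but are neither listed nor needed, are in the scene too. Leave any orange or purple look-alike of the part that bears ledge alone.

How it is judged:
By the outcome, as a careful person would: the job done as asked, in the order asked, and still so for the second after the job is handed in, while the arm keeps its last pose, push and grip.
It also fails if it takes over 72 s, if anything falls off the work surface, if the arm or the gripper's body presses on something with over 40 N, if the wrist force passes 120 N, or if a joint passes its speed limit or range.

## Working session

There is one attempt and no reset: what is moved stays moved. The work goes in short steps, Python scripts to look and compute and a tool call to move; the robot and the scene stay as the last step left them, time stands still between calls to the robot, and variables do not carry over. Pictures are saved under pics/ and viewed, about 8 in all and at most 12, crops included, and the job is handed in when it is done.

Besides the shell and the picture viewer there is one more tool, called after "Emit:" as a command line: name --pt "numbers of a row" for each row, then --argument value for the rest. arm_command: Moves the arm, as the interface text tells. Its arguments: {"type":"object","properties":{"plan":{"type":"array"},"grip_force":{"type":"number"}},"required":["plan"]}

```bash
mkdir -p pics; ls; python3 - <<'E'
from rig import robot, optics
import cv2,numpy as np
o=robot.get_obs(); print(o)
ims=[]
for n in("scene","side"):
    p,d=optics.camera(n); np.savez(f"{n}0.npz",p=p,d=d); cv2.imwrite(f"pics/{n}0.png",p)
    i=optics.camera_info(n); print(n,i)
print(optics.camera_info("wrist"))
E
```

```text
pics
{'time': 0.0, 'q': array([ 1.14348854e+00,  5.28443374e-01,  1.43389966e+00, -1.09977879e-05,
        1.18140935e+00, -1.78482642e-01]), 'joint_velocities': array([ 0.00040411, -0.00062263,  0.00115444, -0.00143883, -0.00066483,
       -0.00156563]), 'joint_torque': array([ 1.34028818e-05, -4.40042746e+01, -1.76590151e+01,  6.33536372e-02,
        5.83273871e-02, -1.83870620e-04]), 'position': array([0.1535701 , 0.60508034, 0.22158649]), 'tool_rot': array([-0.43444783,  0.5588548 ,  0.43373287,  0.55750533]), 'ft_force': array([0.12630948, 0.18971521, 0.21863373]), 'moment': array([ 0.00581788, -0.05429132,  0.01888166]), 'grip_width': 0.08722445235278316}
scene {'mtx': array([[360.13139559,   0.        , 261.29386213],
       [  0.        , 360.13139559, 189.46438417],
       [  0.        ,   0.        ,   1.        ]]), 'position': array([ 1.29552914, -0.31803343,  0.97952815]), 'rotation': array([ 0.78057916,  0.50776908, -0.20062287, -0.30433074])}
side {'mtx': array([[355.10410193,   0.        , 253.69897002],
       [  0.        , 355.10410193, 187.85110567],
       [  0.        ,   0.        ,   1.        ]]), 'position': array([ 0.21462622, -0.80696686,  0.86726953]), 'rotation': array([ 0.88475046, -0.19379987,  0.0788111 , -0.41646974])}
{'mtx': array([[341.79979085,   0.        , 260.1606448 ],
       [  0.        , 341.79979085, 186.77003771],
       [  0.        ,   0.        ,   1.        ]]), 'tool_from_camera': array([[-1.53036151e-04, -2.43003850e-01,  9.70025312e-01,
        -1.62245417e-01],
       [-2.06517234e-04, -9.70025295e-01, -2.43003878e-01,
         6.72974034e-02],
       [ 9.99999967e-01, -2.37515322e-04,  9.82644545e-05,
        -1.81262566e-03],
       [ 0.00000000e+00,  0.00000000e+00,  0.00000000e+00,
         1.00000000e+00]])}
```

View pics/scene0.png

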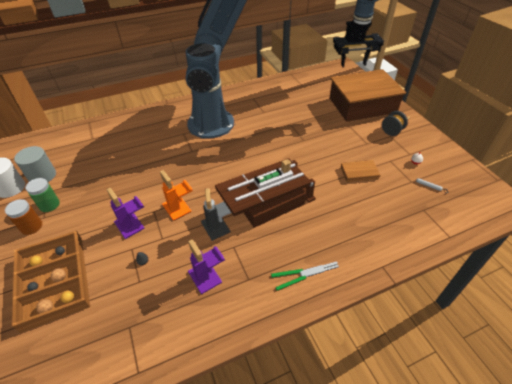

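View pics/side0.png

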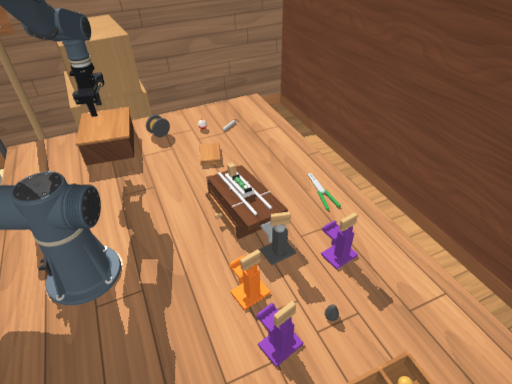

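Scene view: the rack/board is at about (268,190), with the grey foot and wooden bar at (210,210), and the grip near (290,165). Side view: the grey foot is at (278,235), the board at (245,195). Next: a zoomed composite and world points.

```bash
cat > h.py <<'E'
import numpy as np,cv2
from rig import robot,optics
from scipy.spatial.transform import Rotation as R
def cam(n):
    "picture, world-point map, (K,pos,Rot)"
    o=robot.get_obs(); i=optics.camera_info(n); p,d=optics.camera(n); K=i['mtx']
    if n=='wrist':
        T=i['tool_from_camera'];Rt=R.from_quat(o['tool_rot']).as_matrix()
        M=Rt@T[:3,:3]; c=o['position']+Rt@T[:3,3]
    else: M=R.from_quat(i['rotation']).as_matrix(); c=i['position']
    v,u=np.indices(d.shape); q=np.stack([(u-K[0,2])/K[0,0]*d,(v-K[1,2])/K[1,1]*d,d],-1)
    W=q@M.T+c; W[d==0]=np.nan
    return p,W,(K,c,M)
def proj(P,C):
    K,c,M=C; q=(np.atleast_2d(P)-c)@M; return (q@K.T)[:,:2]/q[:,2:]
def ray(px,z,C):
    K,c,M=C; d=M@np.linalg.solve(K,[px[0],px[1],1]); return c+d*(z-c[2])/d[2]
E
python3 - <<'E'
from h import *
p,W,C=cam('scene'); p2,W2,C2=cam('side')
a=cv2.resize(p[145:245,180:330],None,fx=5,fy=5,interpolation=cv2.INTER_CUBIC)
b=cv2.resize(p2[150:270,190:310],None,fx=4,fy=4,interpolation=cv2.INTER_CUBIC)
cv2.imwrite('pics/z1.png',a)
for n,px in dict(bar=(209,194),grip=(290,163),boardA=(225,192),boardB=(300,172),post=(212,215)).items(): print(n,W[px[1],px[0]])
for n,px in dict(bar=(281,217),grip=(232,168),boardA=(240,205)).items(): print(n,W2[px[1],px[0]])
# board top: dark pixels z .07..0.13
for P,w in((p,W),(p2,W2)):
    m=(w[...,2]>.09)&(w[...,2]<.125)&(P.max(2)<110)&(abs(w[...,0]-.6)<.3)&(abs(w[...,1])<.35)
    n,l,s,ce=cv2.connectedComponentsWithStats(m.astype(np.uint8))
    for k in range(1,n):
        if s[k,4]>60:
            q=w[l==k]; print(s[k,4],q.mean(0),q.min(0),q.max(0)); r=cv2.minAreaRect((q[:,:2]*1000).astype(np.float32)); print(r)
            A=np.c_[q[:,:2],np.ones(len(q))]; print(np.linalg.lstsq(A,q[:,2],rcond=None)[0])
E
```

```text
bar [ 0.56466012 -0.17156548  0.17284457]
grip [0.53356278 0.11847775 0.16350364]
boardA [ 0.5249171  -0.11073824  0.11480534]
boardB [0.52935805 0.16343487 0.10005438]
post [ 0.57757707 -0.17564712  0.08853218]
bar [ 0.56118795 -0.18250578  0.16535807]
grip [0.52180419 0.09311828 0.16429396]
boardA [ 0.4945228  -0.03675057  0.11629665]
158 [0.47666616 0.05068208 0.10648617] [ 0.45543493 -0.01853338  0.09855629] [0.5137491  0.12316035 0.12484429]
((476.9408874511719, 52.99079895019531), (38.019710540771484, 143.4859161376953), 16.750137329101562)
[ 0.11538613 -0.03736027  0.05337901]
1503 [ 0.56716324 -0.01679369  0.10877783] [ 0.47663279 -0.1316325   0.09007842] [0.61917419 0.18184672 0.12498451]
((537.1880493164062, 25.777664184570312), (137.10496520996094, 304.60113525390625), 5.445102214813232)
[-0.03150084 -0.04517132  0.12588535]
88 [ 0.5727162  -0.17858176  0.10516685] [ 0.54856909 -0.19342861  0.09109886] [ 0.58049869 -0.1570073   0.12195613]
((563.4801025390625, -175.34556579589844), (32.00250244140625, 34.938011169433594), 4.523070335388184)
[-0.26982866  0.04327857  0.2674
[... 315 characters left out ...]
 -0.13466369  0.092084  ] [0.55248236 0.15095494 0.12056204]
((467.67236328125, -0.1396484375), (72.20332336425781, 295.5711975097656), 20.420106887817383)
[-0.01047188 -0.05049111  0.11037407]
63 [ 0.53873875 -0.02137399  0.11538084] [ 0.5210479  -0.04331625  0.11227111] [ 0.55714695 -0.00384368  0.11940068]
((541.5300903320312, -23.182735443115234), (38.42832946777344, 35.8571891784668), 11.699938774108887)
[ 0.01155116 -0.06736813  0.10771785]
114 [ 0.55530194 -0.18774498  0.10573212] [ 0.54108523 -0.19768908  0.09032889] [ 0.57768882 -0.16264067  0.11885225]
((559.2959594726562, -178.987548828125), (33.59775161743164, 36.0906867980957), 6.6655592918396)
[0.03929235 0.08724896 0.10029356]
```

View pics/z1.png

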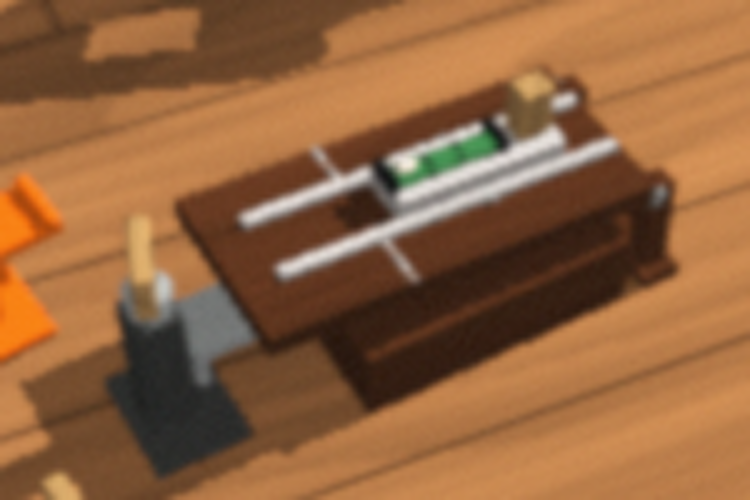

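```bash
cat >> h.py <<'E'
def goto(P,yaw=None,zdown=True):
    "shift (cm, tool axes) and turn rotvec to TCP P with tool z axis at world angle yaw, x down"
    o=robot.get_obs(); M=R.from_quat(o['tool_rot']).as_matrix()
    s=M.T@(np.array(P)-o['position'])*100
    if yaw is None: return s,None
    z=np.array([np.cos(yaw),np.sin(yaw),0]);x=np.array([0,0,-1.]);T=np.c_[x,np.cross(z,x),z]
    return s,R.from_matrix(M.T@T).as_rotvec()
E
python3 - <<'E'
from h import *
o=robot.get_obs(); M=R.from_quat(o['tool_rot']).as_matrix(); print(M.round(3))
for y in(np.radians(5.5),np.radians(185.5)):print(goto([.54,.08,.30],y))
E
```

```text
[[-0.001 -0.969  0.246]
 [-0.001  0.246  0.969]
 [-1.     0.    -0.001]]
(array([ -7.76371111, -50.37534771, -41.41480462]), array([ 1.22600698e+00, -1.30853483e-03,  6.18546389e-04]))
(array([ -7.76371111, -50.37534771, -41.41480462]), array([-1.91558514e+00, -6.79802241e-04, -1.43812158e-03]))
```

```bash
cat >> h.py <<'E'
def rows(P,yaw,n):
    s,r=goto(P,yaw)
    for k in range(n): print((R.from_rotvec(-r*k/n).apply(s/n)).round(2),(r/n).round(3))
E
python3 - <<'E'
from h import *
rows([.545,-.01,.33],np.radians(5.5),12)
E
```

```text
[-0.9  -4.42 -4.17] [ 0.102 -0.     0.   ]
[-0.9  -4.82 -3.7 ] [ 0.102 -0.     0.   ]
[-0.9  -5.18 -3.18] [ 0.102 -0.     0.   ]
[-0.9  -5.47 -2.64] [ 0.102 -0.     0.   ]
[-0.9  -5.71 -2.07] [ 0.102 -0.     0.   ]
[-0.9  -5.9  -1.47] [ 0.102 -0.     0.   ]
[-0.9  -6.02 -0.86] [ 0.102 -0.     0.   ]
[-0.9  -6.07 -0.25] [ 0.102 -0.     0.   ]
[-0.9  -6.07  0.37] [ 0.102 -0.     0.   ]
[-0.9  -6.    0.99] [ 0.102 -0.     0.   ]
[-0.9  -5.86  1.6 ] [ 0.102 -0.     0.   ]
[-0.9  -5.67  2.19] [ 0.102 -0.     0.   ]
```

Emit:
arm_command --pt "-0.9 -4.42 -4.17 0.102 0 0 8.7" --pt "-0.9 -4.82 -3.7 0.102 0 0 8.7" --pt "-0.9 -5.18 -3.18 0.102 0 0 8.7" --pt "-0.9 -5.47 -2.64 0.102 0 0 8.7" --pt "-0.9 -5.71 -2.07 0.102 0 0 8.7" --pt "-0.9 -5.9 -1.47 0.102 0 0 8.7" --pt "-0.9 -6.02 -0.86 0.102 0 0 8.7" --pt "-0.9 -6.07 -0.25 0.102 0 0 8.7" --pt "-0.9 -6.07 0.37 0.102 0 0 8.7" --pt "-0.9 -6.0 0.99 0.102 0 0 8.7" --pt "-0.9 -5.86 1.6 0.102 0 0 8.7" --pt "-0.9 -5.67 2.19 0.102 0 0 8.7"

```text
time: 1.7
position: [0.5416, -0.0244, 0.3315]
tool_rot: [-0.023, 0.705, 0.023, 0.708]
ft_force: [1.3, -0.2, 0.2]
grip_width: 0.0872
```

```bash
python3 - <<'E'
from h import *
p,W,C=cam('wrist'); np.savez('w1.npz',p=p,W=W,K=C[0],c=C[1],M=C[2])
cv2.imwrite('pics/w1.png',cv2.resize(p,None,fx=1.5,fy=1.5))
print(robot.get_obs()['position'],robot.get_obs()['q'])
E
```

```text
[ 0.54727497 -0.0320875   0.33276396] [-0.26049531  0.30357699  1.48801877 -0.0035314   1.33657532 -0.31765205]
```

View pics/w1.png

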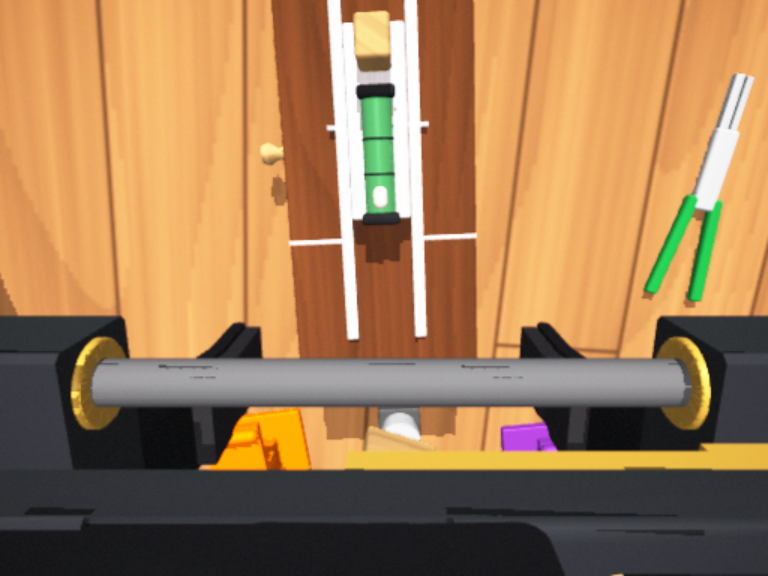

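```bash
python3 - <<'E'
from h import *
d=np.load('w1.npz');W=d['W'];C=(d['K'],d['c'],d['M']);f=lambda u,v:W[int(v/1.5)-1:int(v/1.5)+2,int(u/1.5)-1:int(u/1.5)+2].reshape(-1,3)
for n,u,v in[('mL',300,242.5),('mR',465,236.5),('mL2',335,241),('pL',332,128),('pR',426,124),('griptop',372,24),('griptop2',372,40),('grip',372,62),('board',450,100),('railR0',420,333),('railL0',352,336),('railR1',411,10),('railL1',335,10),('knob',400,436)]:
    q=f(u,v);print(n,np.nanmedian(q,0).round(4),np.nanstd(q,0).round(4))
def r(u,v,z): return ray((u/1.5,v/1.5),z,C).round(4)
print('rays m',r(316,242,.1128),r(450,237,.1128),'p',r(331,128,.115),r(427,124,.115),'rail',r(420,333,.116),r(411,10,.108),r(352,336,.116),r(335,10,.108))
print('griptop corners',[r(*x,.166) for x in((355,12),(390,12),(355,53),(390,53))])
# side knob: bar top pixels
p,w,C2=cam('side')
m=(w[...,2]>.150)&(w[...,2]<.18)&(abs(w[...,0]-.56)<.06)&(abs(w[...,1]+.18)<.06)
q=w[m];print(len(q),q.mean(0),cv2.minAreaRect((q[:,:2]*1000).astype(np.float32)))
E
```

```text
mL [ 0.4733 -0.0291  0.1143] [0.001  0.0009 0.0009]
mR [ 0.5961 -0.0166  0.1139] [0.001  0.001  0.0009]
mL2 [ 0.4989 -0.0262  0.1142] [0.0009 0.001  0.0008]
pL [0.4937 0.0544 0.1137] [0.0008 0.0008 0.0009]
pR [0.5605 0.0618 0.1139] [0.0009 0.0008 0.0005]
griptop [0.5209 0.1117 0.1676] [0.0007 0.0008 0.0008]
griptop2 [0.5214 0.1035 0.1687] [0.0007 0.0007 0.0009]
grip [0.5216 0.0931 0.1567] [0.0007 0.0003 0.0033]
board [0.5767 0.0796 0.1078] [0.0008 0.0008 0.0006]
railR0 [ 0.5679 -0.0925  0.1225] [0.001  0.0011 0.0008]
railL0 [ 0.5153 -0.0983  0.1226] [0.001  0.0009 0.0007]
railR1 [0.5444 0.1353 0.112 ] [0.0008 0.0008 0.0008]
railL1 [0.4926 0.132  0.1106] [0.0009 0.0008 0.0007]
knob [ 0.5568 -0.1707  0.1394] [0.001  0.0007 0.0025]
rays m [ 0.485  -0.0289  0.1128] [ 0.5852 -0.0186  0.1128] p [0.4935 0.0539 0.115 ] [0.5612 0.0611 0.115 ] rail [ 0.5685 -0.0949  0.116 ] [0.5445 0.1354 0.108 ] [ 0.5157 -0.1008  0.116 ] [0.4926 0.132  0.108 ]
griptop corners [array([0.5106, 0.1178, 0.166 ]), array([0.531 , 0.1192, 0.166 ]), array([0.5117, 0.0957, 0.166 ]), array([0.5324, 0.097 , 0.166 ])]
185 [ 0.55835996 -0.18108631  0.16638434] ((560.4505004882812, -177.8470458984375), (16.65568733215332, 56.30543518066406), 75.3262710571289)
```

Wrist view (1.5x): grip top at (372,32), pointers at (330,128)/(426,124), mark strips at rows ~240, bubble (380,197) on the foot side. Slide is about 81.5 mm. Moving to the grip.

```bash
python3 - <<'E'
from h import *
rows([.5216,.107,.19],np.radians(5.7),4)
E
```

```text
[ 3.54  3.42 -0.4 ] [-0.009  0.002  0.001]
[ 3.54  3.42 -0.36] [-0.009  0.002  0.001]
[ 3.54  3.42 -0.32] [-0.009  0.002  0.001]
[ 3.55  3.42 -0.28] [-0.009  0.002  0.001]
```

Emit:
arm_command --pt "3.5 3.4 -0.4 -0.009 0.002 0.001 8.7" --pt "3.5 3.4 -0.36 -0.009 0.002 0.001 8.7" --pt "3.5 3.4 -0.32 -0.009 0.002 0.001 8.7" --pt "3.5 3.4 -0.28 -0.009 0.002 0.001 8.7" --pt "0 0 0 0 0 0 8.7"

```text
time: 2.42
position: [0.5212, 0.1086, 0.1876]
tool_rot: [-0.034, 0.706, 0.034, 0.707]
ft_force: [-0.5, -0.3, 0.1]
grip_width: 0.0874
```

```bash
python3 - <<'E'
from h import *
print(robot.get_obs()['position']);rows([.5216,.107,.142],np.radians(5.7),2)
E
```

```text
[0.52119611 0.10858945 0.18761168]
[ 2.28 -0.08  0.01] [-0.002  0.    -0.   ]
[ 2.28 -0.08  0.01] [-0.002  0.    -0.   ]
```

Emit:
arm_command --pt "2.2 -0.08 0.0 0 0 0 8.7" --pt "2.3 -0.08 0.0 0 0 0 5" --pt "0 0 0 0 0 0 3" --pt "0 0 0 0 0 0 1.5" --pt "0 0 0 0 0 0 1.5" --pt "0 0 0 0 0 0 1.5" --pt "0 0 0 0 0 0 1.5" --grip_force 30

```text
time: 3.3
position: [0.5265, 0.1058, 0.1484]
tool_rot: [-0.035, 0.701, 0.034, 0.711]
ft_force: [0.2, 0.4, 0.0]
grip_width: 0.0348
```

Emit:
arm_command --pt "0 0 0 0 0 0 1.5" --pt "0 0 0 0 0 0 1.5" --pt "0 0 0 0 0 0 1.5"

```text
time: 3.68
position: [0.5229, 0.1055, 0.1482]
tool_rot: [-0.036, 0.704, 0.034, 0.708]
ft_force: [0.3, -0.1, 1.2]
grip_width: 0.0215
```

```bash
python3 - <<'E'
from h import *
o=robot.get_obs();print(o['position'],o['grip_width'],o['q'],R.from_quat(o['tool_rot']).as_matrix().round(3),o['joint_velocities'].round(3),o['joint_torque'])
E
```

```text
[0.52287205 0.10550179 0.14822155] 0.02147882278503896 [-0.00921013  0.50797624  1.73964036 -0.00290028  0.8875122  -0.10730556] [[ 0.006 -0.1    0.995]
 [-0.002  0.995  0.1  ]
 [-1.    -0.003  0.006]] [-0.001 -0.001  0.001 -0.003  0.002 -0.   ] [-2.77177751e-02 -3.83459222e+01 -1.30763769e+01  1.88709805e-01
 -1.86586278e-01  1.37989121e-01]
```

Emit:
arm_command --pt "-0.06 -1.2 0 0 0 0 1.5" --pt "-0.06 -1.2 0 0 0 0 1.5" --pt "-0.06 -1.2 0 0 0 0 1.5" --pt "-0.06 -1.2 0 0 0 0 1.5" --pt "-0.06 -1.2 0 0 0 0 1.5" --pt "0 0 0 0 0 0 1.5"

```text
time: 4.42
position: [0.5281, 0.0566, 0.1483]
tool_rot: [-0.027, 0.704, 0.041, 0.708]
ft_force: [-2.0, -4.5, 5.2]
grip_width: 0.0219
```

```bash
python3 - <<'E'
from h import *
o=robot.get_obs();print(o['position'],o['grip_width'],o['ft_force'],(o['position']-[.52287,.1055,.14822])*1000)
print(goto([.52287+.0081,.1055-.0811,.1523],np.radians(5.7)))
E
```

```text
[0.52814742 0.05659563 0.14825444] 0.021891443957179017 [-2.04488644 -4.50585479  5.20778664] [ 5.27742445e+00 -4.89043707e+01  3.44424296e-02]
(array([-0.46902627, -3.2230616 , -0.0284335 ]), array([-0.0023288 ,  0.00676393, -0.01990487]))
```

Emit:
arm_command --pt "-0.12 -1.0 0 0 0 -0.01 1.5" --pt "-0.12 -1.0 0 0 0 -0.01 1.5" --pt "-0.12 -0.8 0 0 0 0 1.5" --pt "-0.08 -0.2 0 0 0 0 1.5" --pt "0 0 0 0 0 0 1.5"

```text
time: 5.05
position: [0.5305, 0.0344, 0.1505]
tool_rot: [-0.029, 0.704, 0.039, 0.709]
ft_force: [-0.9, -0.5, 0.7]
grip_width: 0.0216
```

```bash
python3 - <<'E'
from h import *
o=robot.get_obs();print(o['position'],o['grip_width'],o['ft_force'],(o['position']-[.52287,.1055,.14822])*1000)
print(goto([.52287+.0081,.1055-.0811,.1523],np.radians(5.7)))
p,W,C=cam('wrist'); np.savez('w2.npz',p=p,W=W,K=C[0],c=C[1],M=C[2])
cv2.imwrite('pics/w2.png',cv2.resize(p,None,fx=1.5,fy=1.5))
E
```

```text
[0.53050912 0.03441082 0.1504558 ] 0.02156192505302134 [-0.90475464 -0.51791842  0.69696256] [  7.63911878 -71.08918379   2.23579829]
(array([-0.19869636, -0.99824304, -0.04826926]), array([-0.00386606,  0.00748347, -0.01390211]))
```

Emit:
arm_command --pt "-0.1 -0.8 0 0 0 -0.01 1.5" --pt "-0.1 -0.4 0 0 0 0 1.5" --pt "0 0 0 0 0 0 1.5"

```text
time: 5.48
position: [0.5314, 0.026, 0.1514]
tool_rot: [-0.03, 0.704, 0.037, 0.709]
ft_force: [-0.4, -0.6, 0.6]
grip_width: 0.0218
```

```bash
python3 - <<'E'
from h import *
o=robot.get_obs();print(o['position'],o['grip_width'],o['ft_force'],(o['position']-[.52287,.1055,.14822])*1000)
print(goto([.52287+.0081,.1055-.0811,.1523],np.radians(5.7)))
E
```

```text
[0.53140081 0.02597536 0.1513531 ] 0.021789630849174225 [-0.38127337 -0.59471378  0.56133735] [  8.53080533 -79.52463785   3.13309509]
(array([-0.09672216, -0.15177459, -0.05700156]), array([-0.00503994,  0.00779144, -0.01039671]))
```

Emit:
arm_command --pt "-0.05 -0.3 0 0 0 -0.005 1.5" --pt "-0.03 -0.05 0 0 0 0 1.5" --pt "0 0 0 0 0 0 4" --pt "0 0 0 0 0 0 4" --pt "0 0 0 0 0 0 4" --pt "-3 0 0 0 0 0 4" --pt "-5 0 0 0 0 0 4" --pt "-3 0 0 0 0 0 4" --pt "0 0 0 0 0 0 4"

```text
time: 6.6
position: [0.5331, 0.0202, 0.2656]
tool_rot: [-0.029, 0.702, 0.033, 0.711]
ft_force: [0.7, 0.7, 0.4]
grip_width: 0.0403
```

```bash
python3 - <<'E'
from h import *
print(robot.get_obs()['position'])
p,W,C=cam('wrist'); np.savez('w2.npz',p=p,W=W,K=C[0],c=C[1],M=C[2])
cv2.imwrite('pics/w2.png',cv2.resize(p,None,fx=1.5,fy=1.5))
E
```

```text
[0.53305443 0.02017508 0.2656195 ]
```

View pics/w2.png

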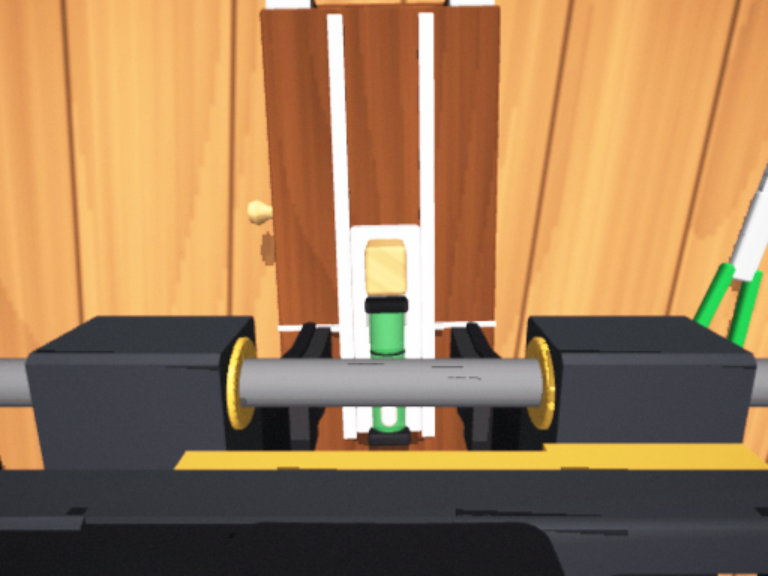

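The pointers look close to the strips (row ~326), partly hidden by the fingers. I'm turning the tool so the camera sees the vial and pointers for both the check and the press.

Emit:
arm_command --pt "0 0 0 0.18 0 0 0" --pt "0 0 0 0.18 0 0 0" --pt "0 0 0 0.18 0 0 0" --pt "0 0 0 0.18 0 0 0" --pt "0 0 0 0.18 0 0 0" --pt "0 0 0 0.18 0 0 0" --pt "0 0 0 0.18 0 0 0" --pt "0 0 0 0.18 0 0 0" --pt "0 0 0 0.18 0 0 0" --pt "0 0 0 0.18 0 0 0" --pt "0 0 0 0.18 0 0 0" --pt "0 0 0 0.18 0 0 0"

```text
time: 8.15
position: [0.5188, 0.0206, 0.2411]
tool_rot: [-0.614, -0.346, 0.63, -0.327]
ft_force: [0.7, -0.3, 0.5]
grip_width: 0.0004
```

```bash
python3 - <<'E'
from h import *
o=robot.get_obs();M=R.from_quat(o['tool_rot']).as_matrix();print(o['position'],o['q'],np.degrees(np.arctan2(M[1,2],M[0,2])))
rows([.5311,.0255,.225],np.radians(-130),3)
E
```

```text
[0.51877314 0.02060666 0.2411209 ] [-0.17971844  0.3754431   1.65106403  0.00720054  1.14910756  1.96622412] -123.12178443172795
[ 0.53  0.27 -0.36] [0.04  0.003 0.011]
[ 0.53  0.25 -0.37] [0.04  0.003 0.011]
[ 0.53  0.23 -0.38] [0.04  0.003 0.011]
```

Emit:
arm_command --pt "0.2 0.3 -0.4 0.04 0 0.01 0" --pt "0.2 0.3 -0.4 0.04 0 0.01 0" --pt "0 0.2 -0.3 0 0 0.01 0" --pt "0 0 0 0 0 0 0"

```text
time: 8.65
position: [0.5278, 0.0251, 0.23]
tool_rot: [-0.628, -0.312, 0.642, -0.309]
ft_force: [0.2, -0.8, 0.7]
grip_width: 0.0007
```

```bash
python3 - <<'E'
from h import *
d=np.load('w2.npz');C0=(d['K'],d['c'],d['M'])
print([ray((u/1.5,v/1.5),.168,C0).round(4) for u,v in((365,240),(405,240),(366,276),(407,276))], np.nanmedian(d['W'][int(258/1.5)-3:int(258/1.5)+4,254:262].reshape(-1,3),0))
o=robot.get_obs();print(o['position'])
p,W,C=cam('wrist'); np.savez('w3.npz',p=p,W=W,K=C[0],c=C[1],M=C[2])
cv2.imwrite('pics/w3.png',cv2.resize(p,None,fx=1.5,fy=1.5))
E
```

```text
[array([0.5178, 0.0403, 0.168 ]), array([0.5382, 0.042 , 0.168 ]), array([0.5198, 0.0214, 0.168 ]), array([0.5411, 0.0232, 0.168 ])] [0.52938443 0.03256835 0.1720312 ]
[0.5278472  0.02509937 0.22998213]
```

View pics/w3.png

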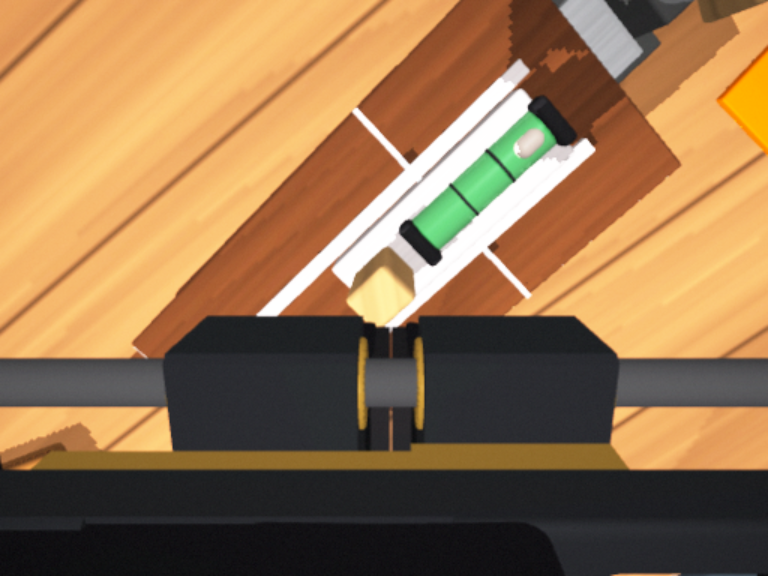

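```bash
python3 - <<'E'
import cv2,numpy as np
p=np.load('w3.npz')['p']
p=p[60:210,220:370]
cv2.imwrite('pics/w3z.png',cv2.resize(p,None,fx=4,fy=4,interpolation=cv2.INTER_NEAREST))
E
```

```text
(no output)
```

View pics/w3z.png

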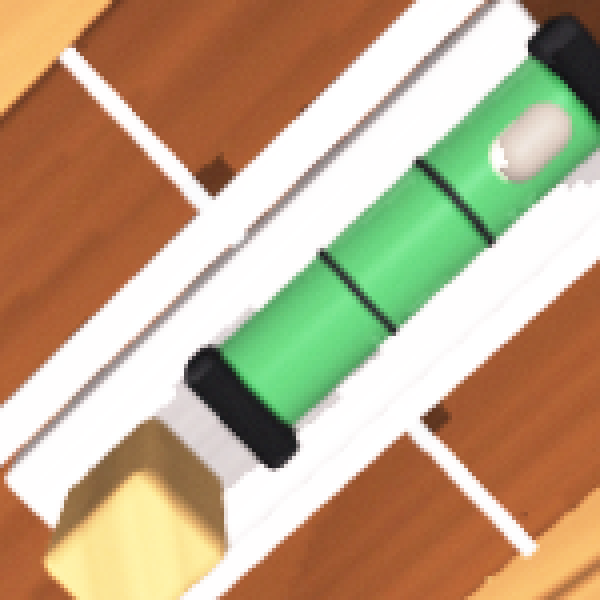

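```bash
cat >> h.py <<'E'
def prof(p,W,C,z0=.1128,yaw=np.radians(5.7),O=(.5348,-.0235),sl=-.05):
    "rows of (x mm, y mm mean, extent, z) of white stuff outside the rails, near the mark; ray onto the board plane"
    K,c,M=C; v,u=np.indices(p.shape[:2]); D=np.stack([(u-K[0,2])/K[0,0],(v-K[1,2])/K[1,1],np.ones(u.shape)],-1)@M.T
    ex=np.array([np.cos(yaw),np.sin(yaw),0]);ey=np.array([-np.sin(yaw),np.cos(yaw),sl]);ey/=np.linalg.norm(ey);n=np.cross(ex,ey)
    o=np.array([*O,z0]); t=((o-c)@n)/(D@n); P=c+D*t[...,None]-o
    x,y=P@ex*1000,P@ey*1000
    m=(p.min(2)>170)
    for a in list(range(-66,-22,2))+list(range(22,66,2)):
        k=m&(x>=a)&(x<a+2)&(abs(y)<14)
        if k.sum(): print(a+1,k.sum(),y[k].mean().round(2),y[k].min().round(1),y[k].max().round(1))
    return x,y
E
python3 - <<'E'
from h import *
d=np.load('w3.npz');prof(d['p'],d['W'],(d['K'],d['c'],d['M'])); print(d['c'])
E
```

```text
-65 9 -0.11 -1.5 1.5
-63 9 0.16 -1.4 1.6
-61 10 0.19 -1.4 1.7
-59 10 0.21 -1.3 1.7
-57 10 0.23 -1.2 1.8
-55 9 0.27 -1.1 1.8
-53 8 0.37 -1.0 1.9
-51 10 0.21 -1.5 2.0
-49 10 0.05 -1.5 1.5
-47 10 0.07 -1.4 1.5
-45 10 0.09 -1.4 1.6
-43 9 0.13 -1.3 1.7
-41 9 0.39 -1.2 1.8
-39 12 0.38 -1.1 1.9
-37 9 0.36 -1.0 1.9
-35 9 0.63 -0.9 2.0
-33 16 2.74 -6.6 13.3
-31 81 -0.03 -14.0 13.9
-29 80 -0.46 -13.9 13.9
-27 81 -0.04 -13.8 14.0
-25 78 -0.19 -13.7 13.5
-23 83 -0.34 -13.6 13.5
23 87 -0.24 -13.6 13.8
25 90 0.35 -13.5 13.8
27 90 -0.84 -14.0 13.9
29 84 0.12 -13.9 13.9
31 11 0.48 -1.2 2.2
33 12 0.89 -0.5 2.3
35 9 1.06 -0.4 2.4
37 14 0.77 -0.9 2.5
39 14 0.86 -0.8 2.5
41 9 0.75 -0.7 2.1
43 12 0.73 -0.7 2.1
45 9 0.72 -0.6 2.2
47 12 0.89 -0.5 2.3
49 12 0.97 -0.4 2.4
51 11 0.78 -0.9 2.4
53 14 0.85 -0.8 2.5
55 14 0.94 -0.7 2.6
57 13 0.9 -0.6 2.6
59 9 0.92 -0.5 2.2
61 12 0.9 -0.5 2.3
63 12 0.99 -0.4 2.4
65 13 0.93 -0.8 2.5
[ 0.58166439 -0.01633916  0.39131175]
```

```bash
python3 - <<'E'
from h import *
d=np.load('w3.npz');C=(d['K'],d['c'],d['M']);W=d['W']
yaw=np.radians(5.7);ex=np.array([np.cos(yaw),np.sin(yaw),0]);ey=np.array([-np.sin(yaw),np.cos(yaw),-.05]);n=np.cross(ex,ey);o=np.array([.5348,-.0235,.1128])
def f(u,v,h):
    K,c,M=C;D=M@np.linalg.solve(K,[u,v,1]);b=o+n*h;P=c+D*((b-c)@n)/(D@n)-o;return (P@ex*1000).round(1),(P@ey*1000).round(1),((W[round(v),round(u)]-o)@n*1000).round(1)
for a,b in((418,160),(492,240),(320,252),(394,330),(406,245.5)):
    print([f(220+a/4,60+b/4,h) for h in(.0265,.0315)])
for a,b in((140,475),(45,555),(222,548)): print('grip',f(220+a/4,60+b/4,.062))
for a,b in((215,198),(220,200),(425,425)): print(f(220+a/4,60+b/4,.0))
E
```

```text
[(np.float64(11.0), np.float64(-33.0), np.float64(22.1)), (np.float64(11.7), np.float64(-32.6), np.float64(22.1))]
[(np.float64(-8.9), np.float64(-33.6), np.float64(24.8)), (np.float64(-7.8), np.float64(-33.1), np.float64(24.8))]
[(np.float64(10.9), np.float64(-9.6), np.float64(22.7)), (np.float64(11.6), np.float64(-9.6), np.float64(22.7))]
[(np.float64(-9.1), np.float64(-10.0), np.float64(23.6)), (np.float64(-8.0), np.float64(-10.0), np.float64(23.6))]
[(np.float64(1.0), np.float64(-21.7), np.float64(27.8)), (np.float64(2.0), np.float64(-21.5), np.float64(27.8))]
grip (np.float64(9.3), np.float64(35.7), np.float64(61.9))
grip (np.float64(10.2), np.float64(56.9), np.float64(58.3))
grip (np.float64(-9.2), np.float64(34.5), np.float64(60.1))
(np.float64(29.3), np.float64(-1.3), np.float64(5.7))
(np.float64(28.4), np.float64(-1.8), np.float64(5.7))
(np.float64(-34.6), np.float64(-1.5), np.float64(2.0))
```

Aligned: level origin at +0.4 mm, mark at +0.5 mm in board y. Now a gentle test press to read the bubble.

```bash
python3 - <<'E'
from h import *
rows([.5299,.0257,.178],np.radians(-127),2)
s=R.from_quat(robot.get_obs()['tool_rot']).as_matrix().T@np.array([.054,-.54,-1]); print('per mm down (mm)',s)
E
```

```text
[ 2.6   0.1  -0.14] [-0.008  0.008  0.007]
[ 2.6   0.09 -0.11] [-0.008  0.008  0.007]
per mm down (mm) [1.00088494 0.38831568 0.37677083]
```

Emit:
arm_command --pt "2.5 0.1 -0.14 -0.008 0.008 0.007 0" --pt "2.3 0.1 -0.11 -0.008 0.008 0.007 0" --pt "0 0 0 0 0 0 0" --pt "0 0 0 0 0 0 0"

```text
time: 9.2
position: [0.5307, 0.0252, 0.1817]
tool_rot: [0.633, 0.315, -0.632, 0.316]
ft_force: [0.0, 0.3, 1.0]
grip_width: 0.0008
```

```bash
python3 - <<'E'
from h import *
o=robot.get_obs();print(o['position'],o['ft_force']);rows([.5299,.0257,.172],np.radians(-127),2)
E
```

```text
[0.53071243 0.02523887 0.18165423] [0.04666044 0.28404929 1.01309262]
[ 0.48 -0.05  0.01] [ 0.    -0.001 -0.001]
[ 0.48 -0.05  0.01] [ 0.    -0.001 -0.001]
```

Emit:
arm_command --pt "0.6 -0.05 0 0 0 0 0" --pt "0.5 0 0 0 0 0 0" --pt "0.2 0.06 0.06 0 0 0 0" --pt "0.2 0.08 0.08 0 0 0 0"

```text
time: 9.7
position: [0.5318, 0.0233, 0.1685]
tool_rot: [0.634, 0.314, -0.631, 0.317]
ft_force: [-2.4, 4.2, 14.1]
grip_width: 0.0004
```

Emit:
arm_command --pt "-0.05 0 0 0 0 0 0" --pt "0 0 0 0 0 0 0"

```text
time: 9.95
position: [0.5318, 0.0236, 0.1693]
tool_rot: [0.635, 0.315, -0.631, 0.317]
ft_force: [-0.6, 0.6, 3.0]
grip_width: 0.0005
```

Emit:
arm_command --pt "0.15 0.06 0.06 0 0 0 0" --pt "0 0 0 0 0 0 0" --pt "0 0 0 0 0 0 0"

```text
time: 10.32
position: [0.5318, 0.0233, 0.1688]
tool_rot: [0.635, 0.315, -0.631, 0.316]
ft_force: [-1.6, 0.2, 1.8]
grip_width: 0.0003
```

Emit:
arm_command --pt "0.2 0.08 0.08 0 0 0 0" --pt "0 0 0 0 0 0 0" --pt "0 0 0 0 0 0 0"

```text
time: 10.7
position: [0.5318, 0.0234, 0.1689]
tool_rot: [0.636, 0.315, -0.63, 0.316]
ft_force: [-1.3, -0.2, 1.9]
grip_width: 0.0002
```

Emit:
arm_command --pt "0.25 0 0 0 0 0 0"

```text
time: 10.82
position: [0.532, 0.0234, 0.1683]
tool_rot: [0.636, 0.315, -0.63, 0.316]
ft_force: [-8.3, 2.7, 31.4]
grip_width: 0.0005
```

```bash
python3 - <<'E'
from h import *
for i in range(8):
    o=robot.get_obs();print(o['time'],o['position'],o['ft_force']);r=cam('wrist')
p,W,C=r; np.savez('w4.npz',p=p,W=W,K=C[0],c=C[1],M=C[2])
cv2.imwrite('pics/w4.png',cv2.resize(p,None,fx=1.5,fy=1.5))
E
```

```text
10.825 [0.53199084 0.02336756 0.16830088] [-8.26038893  2.6658311  31.40690683]
10.875 [0.53193789 0.02334711 0.16850306] [-4.76204234  0.95626631 18.25021587]
10.925 [0.53196539 0.02335459 0.16850025] [-5.40413714  0.98380964 18.59542242]
10.975 [0.53195443 0.02336014 0.16850845] [-6.61598607  0.3916228  19.05502789]
11.025 [0.53192701 0.02337898 0.16849795] [-4.11650425  1.40566853 17.78533995]
11.075 [0.53192677 0.02336673 0.16851047] [-5.48761493  0.43433094 18.64645202]
11.125 [0.53194761 0.02336611 0.16850727] [-6.19631409  1.41541789 19.02346391]
11.175 [0.53192095 0.02334782 0.1684714 ] [-6.59195177  0.9312797  17.50432016]
```

View pics/w4.png

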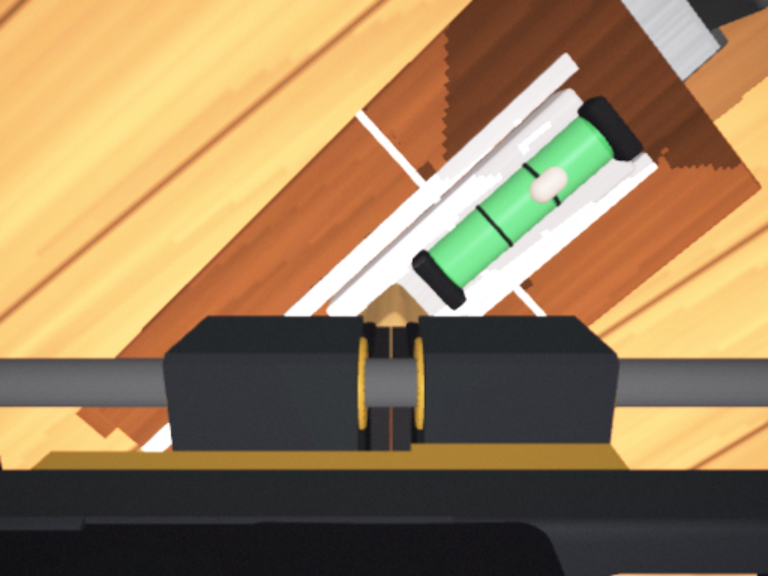

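Board is seated (stiff contact). Bubble centre (549,184); the lines' mids are (541,184) and (494,226), so it sits about 13.6 mm to the foot side, needing ~1.4 rad clockwise. Lifting off and turning towards the knob.

Emit:
arm_command --pt "-2 0 0 0 0 0 0" --pt "-5 0 0 0 0 0 4.2" --pt "-4 0 0 -0.18 0 0 4.2" --pt "0 0 0 -0.185 0 0 4.2" --pt "0 0 0 -0.185 0 0 4.2" --pt "0 0 0 -0.185 0 0 4.2" --pt "0 0 0 -0.185 0 0 4.2" --pt "0 0 0 -0.185 0 0 4.2" --pt "0 0 0 -0.185 0 0 4.2" --pt "0 0 0 -0.185 0 0 4.2" --pt "0 0 0 -0.185 0 0 4.2" --pt "0 0 0 -0.185 0 0 4.2"

```text
time: 12.72
position: [0.5347, 0.0203, 0.2746]
tool_rot: [0.122, 0.693, -0.12, 0.7]
ft_force: [0.6, 0.2, 0.4]
grip_width: 0.0418
```

```bash
python3 - <<'E'
from h import *
o=robot.get_obs();print(o['position'],o['q'])
rows([.609,-.191,.28],np.radians(75),9)
for n in('side','scene'):
    p,w,C2=cam(n)
    m=(w[...,2]>.155)&(w[...,2]<.18)&(abs(w[...,0]-.56)<.06)&(abs(w[...,1]+.18)<.06)
    q=w[m];print(len(q),q.mean(0),cv2.minAreaRect((q[:,:2]*1000).astype(np.float32)))
E
```

```text
[0.53474335 0.02030149 0.27463962] [-0.17240105  0.34123044  1.60014195  0.00259013  1.19114726  0.17021482]
[-0.05 -1.93  1.57] [-0.184  0.001  0.   ]
[-0.06 -2.19  1.19] [-0.184  0.001  0.   ]
[-0.06 -2.37  0.77] [-0.184  0.001  0.   ]
[-0.06 -2.47  0.32] [-0.184  0.001  0.   ]
[-0.06 -2.49 -0.13] [-0.184  0.001  0.   ]
[-0.06 -2.42 -0.58] [-0.184  0.001  0.   ]
[-0.06 -2.27 -1.01] [-0.184  0.001  0.   ]
[-0.06 -2.05 -1.41] [-0.184  0.001  0.   ]
[-0.06 -1.76 -1.76] [-0.184  0.001  0.   ]
163 [ 0.55824798 -0.18083092  0.16841282] ((560.3840942382812, -178.14707946777344), (17.321142196655273, 56.464805603027344), 74.06358337402344)
80 [ 0.56580961 -0.17649561  0.16746977] ((561.1310424804688, -175.63238525390625), (13.9059419631958, 57.958534240722656), 74.6431884765625)
```

Side and scene cameras agree on the bar: centre (0.561,-0.177), long axis -15.5°, which is within what the grasp needs.

```bash
python3 - <<'E'
from h import *
rows([.561,-.177,.23],np.radians(74.5),9)
E
```

```text
[ 0.5  -1.96  1.02] [-0.183  0.001  0.   ]
[ 0.49 -2.12  0.65] [-0.183  0.001  0.   ]
[ 0.49 -2.2   0.25] [-0.183  0.001  0.   ]
[ 0.49 -2.21 -0.15] [-0.183  0.001  0.   ]
[ 0.49 -2.14 -0.55] [-0.183  0.001  0.   ]
[ 0.49 -2.01 -0.93] [-0.183  0.001  0.   ]
[ 0.49 -1.8  -1.28] [-0.183  0.001  0.   ]
[ 0.49 -1.54 -1.59] [-0.183  0.001  0.   ]
[ 0.49 -1.23 -1.84] [-0.183  0.001  0.   ]
```

Emit:
arm_command --pt "0.4 -1.96 1.02 -0.183 0 0 4.2" --pt "0.4 -2.12 0.65 -0.183 0 0 4.2" --pt "0.4 -2.2 0.25 -0.183 0 0 4.2" --pt "0.4 -2.21 -0.15 -0.183 0 0 4.2" --pt "0.4 -2.14 -0.55 -0.183 0 0 4.2" --pt "0.4 -2.0 -0.93 -0.183 0 0 4.2" --pt "0.4 -1.8 -1.28 -0.183 0 0 4.2" --pt "0.4 -1.54 -1.59 -0.183 0 0 4.2" --pt "0.4 -1.23 -1.84 -0.183 0 0 4.2" --pt "0 0 0 0 0 0 4.2"

```text
time: 14.08
position: [0.565, -0.1839, 0.2326]
tool_rot: [-0.433, 0.557, 0.43, 0.563]
ft_force: [0.0, -0.5, 0.0]
grip_width: 0.0422
```

```bash
python3 - <<'E'
from h import *
o=robot.get_obs();print(o['position'],o['q'])
rows([.561,-.177,.20],np.radians(74.5),2)
E
```

```text
[ 0.56504004 -0.18391629  0.23263304] [-0.50550514  0.47096388  1.50768291  0.00610588  1.15537457 -1.82011244]
[1.63 0.3  0.28] [0.006 0.002 0.004]
[1.63 0.29 0.28] [0.006 0.002 0.004]
```

Emit:
arm_command --pt "1.6 0.3 0.28 0.006 0.002 0.004 4.2" --pt "1.5 0.29 0.28 0.006 0.002 0.004 4.2" --pt "0 0 0 0 0 0 4.2"

```text
time: 14.45
position: [0.5595, -0.1736, 0.1985]
tool_rot: [-0.425, 0.565, 0.427, 0.564]
ft_force: [1.0, -0.7, -0.4]
grip_width: 0.0421
```

```bash
python3 - <<'E'
from h import *
o=robot.get_obs();print(o['position'])
rows([.561,-.177,.149],np.radians(74.5),3)
E
```

```text
[ 0.55949214 -0.17362022  0.19853131]
[ 1.65 -0.08 -0.1 ] [-0.003  0.    -0.001]
[ 1.65 -0.08 -0.1 ] [-0.003  0.    -0.001]
[ 1.65 -0.08 -0.1 ] [-0.003  0.    -0.001]
```

Emit:
arm_command --pt "1.65 -0.1 -0.14 -0.003 0 0 4.2" --pt "1.65 -0.1 -0.14 -0.003 0 0 4.2" --pt "1.6 -0.08 -0.1 0 0 0 4.2" --pt "0 0 0 0 0 0 2" --pt "0 0 0 0 0 0 0.8" --pt "0 0 0 0 0 0 0.8" --pt "0 0 0 0 0 0 0.8" --pt "0 0 0 0 0 0 0.8" --grip_force 50

```text
time: 15.45
position: [0.5618, -0.1779, 0.1463]
tool_rot: [-0.427, 0.563, 0.428, 0.563]
ft_force: [1.2, -1.0, -3.7]
grip_width: 0.0134
```

```bash
python3 - <<'E'
from h import *
o=robot.get_obs();M=R.from_quat(o['tool_rot']).as_matrix();print(o['position'],o['ft_force'],o['grip_width'],np.degrees(np.arctan2(M[1,2],M[0,2])),M[:,0],o['q'])
E
```

```text
[ 0.56177833 -0.17786288  0.14627814] [ 1.19653068 -0.98439388 -3.69151514] 0.013422217098098698 74.40171966671608 [-0.0013904   0.00114373 -0.99999838] [-4.96306672e-01  5.76457450e-01  1.59471600e+00  4.15985197e-04
  9.72186512e-01 -1.79509696e+00]
```

Emit:
arm_command --pt "0 0 0 0.12 0 0 0.8" --pt "0 0 0 0.12 0 0 0.8" --pt "0 0 0 0.12 0 0 0.8" --pt "0 0 0 0.12 0 0 0.8" --pt "0 0 0 0.12 0 0 0.8" --pt "0 0 0 0 0 0 0.8"

```text
time: 16.2
position: [0.5611, -0.1791, 0.1463]
tool_rot: [-0.238, 0.667, 0.237, 0.665]
ft_force: [0.5, -0.2, -2.5]
grip_width: 0.0138
```

```bash
cat > st.py <<'E'
from h import *
o=robot.get_obs();M=R.from_quat(o['tool_rot']).as_matrix();print(o['time'],o['position'],o['ft_force'],o['moment'],o['grip_width'],'yaw',np.arctan2(M[1,2],M[0,2]),'tilt',M[:2,0],o['q'].round(2))
E
python3 st.py
```

```text
16.2 [ 0.56109069 -0.17905158  0.14629087] [ 0.53616122 -0.16443906 -2.52612675] [ 0.05996478 -0.14552188  0.16463722] 0.013790537548396724 yaw 0.68577638075214 tilt [-0.00260016 -0.00208817] [-0.5   0.58  1.6  -0.    0.97 -1.18]
```

Emit:
arm_command --pt "0 0 0 0.12 0 0 0.8" --pt "0 0 0 0.12 0 0 0.8" --pt "0 0 0 0.12 0 0 0.8" --pt "0 0 0 0.12 0 0 0.8" --pt "0 0 0 0.12 0 0 0.8" --pt "0 0 0 0.12 0 0 0.8" --pt "0 0 0 0.04 0 0 0.8" --pt "0 0 0 0 0 0 0.8"

```text
time: 17.2
position: [0.5594, -0.1796, 0.1463]
tool_rot: [0.026, 0.708, -0.029, 0.705]
ft_force: [-0.5, -1.3, -1.7]
grip_width: 0.0138
```

```bash
python3 st.py
```

```text
17.2 [ 0.55944124 -0.17962986  0.14627707] [-0.4881266  -1.30036525 -1.66815316] [ 0.0356304  -0.13452876  0.20797535] 0.01375258263568095 yaw -0.07738758218310635 tilt [-0.00531349 -0.00337928] [-0.5   0.58  1.6  -0.01  0.97 -0.42]
```

Emit:
arm_command --pt "0 0 0 0 0 0 4" --pt "0 0 0 0 0 0 4" --pt "0 0 0 0 0 0 4" --pt "-3 0 0 0 0 0 4" --pt "-5 0 0 0 0 0 4" --pt "-2 0 0 0 0 0 4"

```text
time: 17.95
position: [0.5594, -0.1787, 0.2478]
tool_rot: [0.026, 0.71, -0.027, 0.704]
ft_force: [0.6, 0.0, 0.5]
grip_width: 0.0401
```

```bash
python3 st.py; python3 - <<'E'
from h import *
rows([.5307,.0252,.21],np.radians(-127),12)
E
```

```text
17.95 [ 0.55938727 -0.17873149  0.24782256] [0.64321389 0.00704416 0.46270846] [-0.06537879  0.07731622 -0.00093217] 0.04009360493398393 yaw -0.07465229294773586 tilt [-0.00858286 -0.00121889] [-0.5   0.45  1.5  -0.01  1.2  -0.42]
[ 0.32  1.68 -0.36] [ 0.178 -0.     0.001]
[ 0.32  1.59 -0.65] [ 0.178 -0.     0.001]
[ 0.32  1.44 -0.93] [ 0.178 -0.     0.001]
[ 0.32  1.26 -1.17] [ 0.178 -0.     0.001]
[ 0.32  1.03 -1.37] [ 0.178 -0.     0.001]
[ 0.32  0.77 -1.53] [ 0.178 -0.     0.001]
[ 0.32  0.48 -1.65] [ 0.178 -0.     0.001]
[ 0.32  0.18 -1.71] [ 0.178 -0.     0.001]
[ 0.32 -0.12 -1.71] [ 0.178 -0.     0.001]
[ 0.32 -0.42 -1.66] [ 0.178 -0.     0.001]
[ 0.32 -0.71 -1.56] [ 0.178 -0.     0.001]
[ 0.32 -0.98 -1.41] [ 0.178 -0.     0.001]
```

Emit:
arm_command --pt "0 1.68 -0.36 0.178 0 0 0" --pt "0 1.59 -0.65 0.178 0 0 0" --pt "0.2 1.44 -0.93 0.178 0 0 0" --pt "0.2 1.26 -1.17 0.178 0 0 0" --pt "0.2 1.03 -1.37 0.178 0 0 0" --pt "0.2 0.77 -1.53 0.178 0 0 0" --pt "0.2 0.48 -1.65 0.178 0 0 0" --pt "0.2 0.18 -1.71 0.178 0 0 0" --pt "0.2 -0.12 -1.71 0.178 0 0 0" --pt "0.2 -0.42 -1.66 0.178 0 0 0" --pt "0.2 -0.71 -1.56 0.178 0 0 0" --pt "0.2 -0.98 -1.41 0.178 0 0 0"

```text
time: 19.45
position: [0.538, 0.0304, 0.232]
tool_rot: [-0.643, -0.293, 0.643, -0.297]
ft_force: [-0.8, -0.1, -0.8]
grip_width: 0.0004
```

Emit:
arm_command --pt "0 0 0 0 0 0 0" --pt "0 0 0 0 0 0 0"

```text
time: 19.7
position: [0.5378, 0.0309, 0.2323]
tool_rot: [-0.641, -0.295, 0.642, -0.299]
ft_force: [-0.3, -0.1, -0.2]
grip_width: 0.0004
```

```bash
python3 st.py; python3 - <<'E'
from h import *
rows([.5307,.0255,.182],np.radians(-127),3)
p,W,C=cam('wrist');np.savez('w5.npz',p=p,W=W,K=C[0],c=C[1],M=C[2])
prof(p,W,C)
E
```

```text
19.7 [0.53783433 0.03089366 0.23225351] [-0.34920901 -0.10439755 -0.16528065] [0.03075541 0.14036167 0.03459332] 0.00043160999131748275 yaw -2.2752887513877402 tilt [ 0.00166625 -0.00565249] [-0.15  0.4   1.64 -0.01  1.1   2.13]
[ 1.68 -0.07  0.29] [-0.02   0.001 -0.002]
[ 1.68 -0.08  0.29] [-0.02   0.001 -0.002]
[ 1.68 -0.08  0.29] [-0.02   0.001 -0.002]
-65 9 0.24 -1.1 1.8
-63 9 0.44 -1.1 1.8
-61 9 0.24 -1.1 1.8
-59 9 0.43 -1.1 1.8
-57 11 0.41 -1.1 1.8
-55 10 0.15 -1.1 1.8
-53 9 0.43 -1.1 1.8
-51 9 0.23 -1.1 1.8
-49 9 0.42 -1.1 1.8
-47 10 0.38 -1.1 1.8
-45 10 0.03 -1.1 1.2
-43 9 0.42 -1.1 1.8
-41 9 0.22 -1.1 1.8
-39 9 0.41 -1.1 1.8
-37 11 0.39 -1.1 1.8
-35 10 0.14 -1.2 1.8
-33 19 0.13 -8.7 13.0
-31 80 -0.44 -13.8 13.6
-29 76 -0.03 -13.8 13.5
-27 78 -0.4 -13.8 13.5
-25 80 -0.66 -13.8 13.5
-23 79 0.26 -13.8 13.5
23 83 0.61 -14.0 13.7
25 89 -1.2 -14.0 13.6
27 86 0.79 -14.0 13.6
29 81 -1.02 -13.9 13.6
31 11 0.88 -0.6 2.2
33 11 0.73 -0.6 2.2
35 10 0.97 -0.6 2.2
37 11 0.67 -0.6 2.2
39 10 0.85 -0.6 2.2
41 12 0.79 -0.6 2.2
43 9 0.88 -0.6 2.2
45 12 0.79 -0.6 2.2
47 9 0.69 -0.6 2.2
49 12 0.78 -0.6 2.2
51 10 0.72 -0.6 2.2
53 11 0.9 -0.6 2.2
55 12 0.77 -0.6 2.2
57 9 0.68 -0.6 2.2
59 12 0.77 -0.6 2.2
61 12 0.86 -0.6 2.7
63 12 1.22 -0.6 2.7
65 14 1.04 -0.6 2.7
```

Emit:
arm_command --pt "1.9 -0.08 0.29 -0.02 0 0 0" --pt "1.9 -0.08 0.29 -0.02 0 0 0" --pt "1.1 -0.08 0.29 -0.02 0 0 0" --pt "0 0 0 0 0 0 0"

```text
time: 20.25
position: [0.532, 0.0224, 0.183]
tool_rot: [0.632, 0.314, -0.631, 0.32]
ft_force: [0.0, 0.4, 0.8]
grip_width: 0.0005
```

```bash
python3 st.py; python3 - <<'E'
from h import *
rows([.5307,.0255,.174],np.radians(-127),2)
E
```

```text
20.25 [0.53199186 0.02235074 0.18302059] [0.00138752 0.37585575 0.76870434] [-0.04928766  0.17172076 -0.01309404] 0.00054087499335363 yaw -2.2112833449975255 tilt [ 0.00489312 -0.00664524] [-0.16  0.46  1.71 -0.01  0.97  2.05]
[ 0.45 -0.15 -0.09] [ 0.003  0.001 -0.004]
[ 0.45 -0.15 -0.09] [ 0.003  0.001 -0.004]
```

Emit:
arm_command --pt "0.4 -0.2 -0.1 0 0 0 0" --pt "0.4 -0.15 -0.08 0 0 0 0" --pt "0.15 0.06 0.06 0 0 0 0" --pt "0.15 0.06 0.06 0 0 0 0" --pt "0.15 0.06 0.06 0 0 0 0" --pt "0.15 0.06 0.06 0 0 0 0"

```text
time: 21.0
position: [0.5323, 0.0226, 0.1703]
tool_rot: [0.634, 0.314, -0.63, 0.321]
ft_force: [-0.5, 1.1, 1.5]
grip_width: 0.0004
```

Emit:
arm_command --pt "0.15 0.06 0.06 0 0 0 0" --pt "0.15 0.06 0.06 0 0 0 0" --pt "0.15 0.06 0.06 0 0 0 0"

```text
time: 21.38
position: [0.5325, 0.0202, 0.1658]
tool_rot: [0.634, 0.314, -0.63, 0.32]
ft_force: [-0.6, 1.1, 2.4]
grip_width: 0.0004
```

Emit:
arm_command --pt "0.12 0.05 0.05 0 0 0 0" --pt "0.12 0.04 0.04 0 0 0 0"

```text
time: 21.62
position: [0.5326, 0.02, 0.1652]
tool_rot: [0.634, 0.314, -0.63, 0.319]
ft_force: [-4.1, 3.3, 12.8]
grip_width: 0.0007
```

Emit:
arm_command --pt "0.12 0.02 0.02 0 0 0 0"

```text
time: 21.75
position: [0.5326, 0.02, 0.1653]
tool_rot: [0.634, 0.315, -0.63, 0.319]
ft_force: [-4.1, 1.2, 10.9]
grip_width: 0.0005
```

```bash
python3 - <<'E'
from h import *
for i in range(22):
    o=robot.get_obs()
    if i%7==0:print(o['time'],o['position'],o['ft_force'])
    r=cam('wrist')
p,W,C=r; np.savez('w6.npz',p=p,W=W,K=C[0],c=C[1],M=C[2])
cv2.imwrite('pics/w6.png',cv2.resize(p[40:240,200:450],None,fx=3,fy=3,interpolation=cv2.INTER_NEAREST))
E
```

```text
21.75 [0.53255923 0.02001325 0.16526321] [-4.05438237  1.21558718 10.92915908]
22.1 [0.5325566  0.02002458 0.16527081] [-2.85631906  1.68136423 10.72171152]
22.45 [0.53257043 0.02001491 0.16527695] [-3.31758439  1.9692111  10.66603718]
22.8 [0.5325536  0.01999658 0.16525201] [-3.34060992  2.40647335 10.85353823]
```

View pics/w6.png

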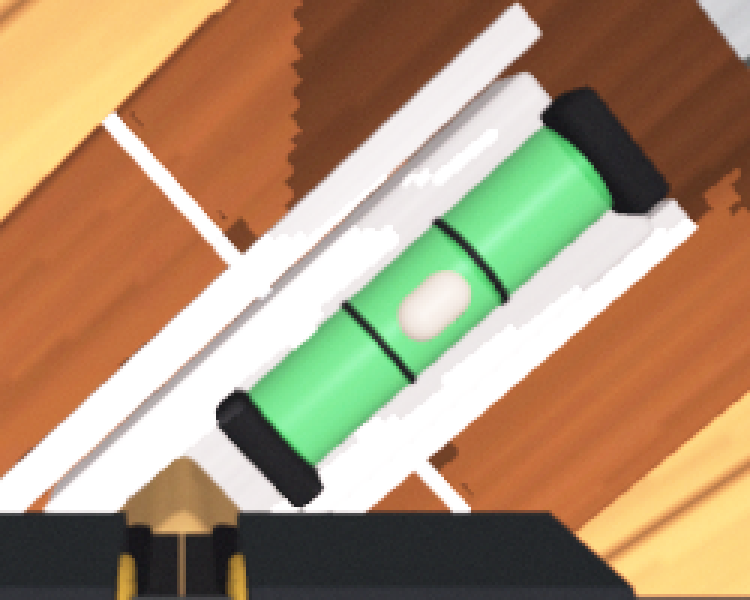

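Bubble (435,305) sits between the lines (mids ~(378,342) and (472,258)), about 0.7 mm off centre. I'll ease the push slightly and do a last numeric pointer check.

Emit:
arm_command --pt "0.08 0 0 0 0 0 0"

```text
time: 22.98
position: [0.5325, 0.02, 0.1653]
tool_rot: [0.634, 0.314, -0.63, 0.32]
ft_force: [-1.4, 0.5, 6.7]
grip_width: 0.0005
```

```bash
python3 - <<'E'
from h import *
for i in range(12): r=cam('wrist')
p,W,C=r;o=robot.get_obs();print(o['time'],o['position'],o['ft_force'])
yaw=np.radians(5.7);ex=np.array([np.cos(yaw),np.sin(yaw),0]);ey=np.array([-np.sin(yaw),np.cos(yaw),0]);O=np.array([.5348,-.0235,.103])
def f(u,v,h):
    K,c,M=C;D=M@np.linalg.solve(K,[u,v,1]);b=O[2]+h;P=c+D*(b-c[2])/D[2]-O;return (P@ex*1000).round(1),(P@ey*1000).round(1)
g=lambda a,b,h:f(200+a/3,40+b/3,h)
print('strip',g(108,118,0),g(200,222,0),g(440,487,0),'lines',g(438,222,.0265),g(506,300,.0265),g(345,304,.0265),g(412,381,.0265),'bubble',g(435,305,.0315))
hs=cv2.cvtColor(p,cv2.COLOR_BGR2HSV); d=np.load('w6.npz')['p']; print('image change near vial',np.abs(p[100:180,300:380].astype(int)-d[100:180,300:380]).mean())
prof(p,W,C,.103,sl=0)
E
```

```text
23.575 [0.53255816 0.02002258 0.16531325] [-1.72788351  0.40897177  8.25343952]
strip (np.float64(69.7), np.float64(-0.3)) (np.float64(40.8), np.float64(-0.2)) (np.float64(-40.0), np.float64(-0.9)) lines (np.float64(11.2), np.float64(-33.7)) (np.float64(-9.1), np.float64(-34.0)) (np.float64(11.2), np.float64(-10.6)) (np.float64(-9.1), np.float64(-10.6)) bubble (np.float64(0.6), np.float64(-22.8))
image change near vial 0.8322395833333334
-49 3 -2.13 -2.6 -1.6
-47 12 -1.29 -2.5 0.4
-45 13 -0.87 -2.4 0.5
-43 14 -0.88 -2.4 0.6
-41 14 -0.87 -2.7 0.7
-39 16 -0.9 -2.6 0.8
-37 16 -0.79 -2.5 0.9
-35 14 -0.92 -2.4 0.5
-33 43 0.53 -13.5 13.7
-31 117 -0.18 -14.0 13.8
-29 117 -0.17 -13.8 13.9
-27 120 -0.05 -13.7 14.0
-25 117 -0.21 -14.0 13.6
-23 119 -0.26 -13.9 13.6
23 133 -0.03 -14.0 13.9
25 133 0.03 -13.9 14.0
27 134 -0.46 -13.8 13.6
29 122 0.25 -13.7 13.7
31 18 -0.11 -1.8 1.4
33 18 -0.6 -2.2 1.0
35 16 -0.46 -2.1 1.1
37 20 -0.3 -1.9 1.3
39 14 -0.45 -1.8 0.9
41 17 -0.34 -2.1 1.1
43 18 -0.52 -2.0 1.2
45 16 -0.34 -1.9 1.3
47 20 -0.26 -1.8 1.4
49 14 -0.32 -1.7 1.1
51 20 -0.48 -2.0 1.2
53 16 -0.32 -1.9 1.3
55 20 -0.16 -1.8 1.4
57 14 -0.31 -1.7 1.0
59 20 -0.37 -2.0 1.2
61 18 -0.22 -1.9 1.3
63 18 -0.3 -1.8 1.4
65 19 -0.27 -2.0 1.4
```

```bash
python3 -c "
from rig import workorder; print(workorder.hand_in())"
```

```text
the job is handed in; nothing more can be done
None
```

I slid the level about 82 mm to the mark and then turned the levelling foot about 1.38 rad clockwise. I handed the job in at 23.6 s while still pressing the level down.

**Last checks, while pressing:**
- **Pointers:** they are about 0.4 mm from the cross mark. I worked this out from the vial lines, because the pointers themselves were too small to measure directly.
- **Bubble:** it is between the two lines, about 0.6 mm off centre towards the foot. It had settled for more than 1 s.
- **Press:** about 8 N, with the board seated on the ledge; pushing further only raised the force.

**Before the turn:** a test press showed the bubble about 13.6 mm off centre, which set how far I turned the foot. That press briefly peaked at 31 N at the fingertips, under the 40 N limit.

The arm never went near the fly box or the sinker; I did not check them again in the pictures. No check failed or disagreed beyond 1–2 mm camera noise.

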